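Present brass spacers in the corner of a tilted tote over the catch dish

ROBOT

A 6-joint arm with a two-finger parallel gripper is mounted at the origin on the work surface. World frame = base frame: x ahead of the robot, y to its left, z up, the work surface at z = 0. Lengths are in m, angles in rad, forces in N, time in s.
With the tool pointing down it reaches from about 0.4 to 0.825 m from the base axis. Payload 7 kg.
Tool frame: the origin (TCP) lies midway between the tips of the shut fingers; the grasp point (between the pads) lies arm.hold_point_z behind it (arm.hold_point_z is the distance from the TCP to the grasp point, in m); z points along the fingers, y is the line along which they close (so a half turn about z gives the same grasp; the last joint's range is limited). The gripper opens to 88 mm and grips with 3 to 60 N. Pads are 19 mm wide; open, the fingers measure 130 mm over their backs; the gripper's body (78 mm by 193 mm) begins 47 mm behind the grasp point.
Start: joints at [-1.043, 0.359, 0.012, 0, -1.224, -0.288], TCP at [0.16, -0.656, 0.227] pointing down, gripper open.
Joint ranges: [-3.07, 3.07], [-1.43, 2.12], [-1.02, 1.25], [-3.03, 1.67], [-3.05, -0], [-3.03, 3.03]. Speed limits (rad/s): [2.39, 2.39, 3.01, 3.14, 3.14, 3.14].

INTERFACE

Orientations are given as [roll, pitch, yaw] about the fixed x, y, z axes, in that order (R = Rz(yaw) Ry(pitch) Rx(roll)).
In Python, from station import arm gives the robot as it stands.
- The arm moves only by the shell command python3 -m crank 'ROWS' [OPENING] [FORCE]. ROWS is JSON, a list that holds one entry, the list of rows, each a list of 4 numbers: the shift along the tool's x, y, z in units of 25 mm (1.0 is 25 mm), then the turn about the tool's z in units of 5 degrees (1.0 is 5 degrees). A call has 1 to 12 rows; each row is the pose to reach, as a shift and turn from the pose commanded when the call began, along the tool's axes at that moment; what a row does not reach only later rows make up. A row lasts 1/8 s, in which the tool goes at most 62.5 mm and 10.7 degrees, less where a joint would pass 70% of its speed; a pose out of reach is approached as far as the arm can. A call with a gripper value outside its range is refused whole. OPENING is the closure, from 0 (fully open) to 1 (shut), set as the call begins (- or left out, the last holds). The fingers move at their own pace and stop on an object; FORCE is the grip in N (left out, the last holds). Time passes only in rows, so rows that repeat a pose let the fingers close. It gives the time, the measured TCP pose, the force, the opening and the grip force at its end, in the units of the state.
- arm.get_state(): the state, without advancing time (a new reading comes with each control period).
- arm.grab_frame(name): name is "scene" or "top"; returns (picture, depth): 384x512x3 uint8, red, green, blue; 384x512 float32, m along the optical axis (not along the pixel's ray), 0 where there is no reading.
- arm.get_calibration(name): a dict with "mtx" (3x3 intrinsics, pixels), "R" (3x3) and "t" (3): a world point X has camera coordinates R X + t. Camera axes: x right, y down, z forward; pixel columns grow to the right and rows downward; lengths in m; the calibration is good to about 2 mm. A picture is of the moment at which its call begins. get_calibration takes no time and is no camera call.
- arm.job_done(): hands the job in; it is judged then, once.
Trained networks look in the newest picture that a camera, given by its name, has taken for a name from the list of things; names that differ only in an ending like _2 or _b are one class to them, and where a whole thing is asked for, a point or a joint stands for the part that bears it (a point fixed in the world has none). Each returns a list of dicts, best first, with "score" (0 to 1); they miss things now and then, are a little off and sometimes report something else, mostly with a low value. They report only what shows in the picture. A call takes as long as a camera call. They do not tell look-alikes from the thing itself.
- arm.recognise(thing, camera): "extent" ([left, top, width, height] in pixels, round what is visible of it).
- arm.trace(thing, camera): "mask" (384x512 bool, what is visible of it) and "extent" ([left, top, width, height] in pixels, round what is visible of it).
The state is a dict: "t": time; "q": joint angles; "qd": joint speeds; "joint_efforts": joint torques, N m; "eef_pos": TCP position; "ee_rot": TCP orientation; "force": force on the tool from outside, world axes, zero at the start; "moment": the same for the moment, N m; "width": finger opening in m; "gripper_force": force on a finger pad.
Only numpy, scipy, OpenCV 4.12 (cv2) and the standard library are available. Lean on these libraries where they do the work, as an engineer would, in place of code of your own. Each camera call takes 0.05 s, during which the arm holds its last target. There are 200 camera calls.

TASK

Slide the steel dish along the bench, without lifting it, until it sits centred on the yellow spot. Then pick the blue tote up by its bar and tilt it well down towards its yellow corner, so that all three brass spacers slide together into that corner, with the yellow corner above the dish and clear of it, ready for picking. Finish while still holding the tote tilted there, and leave the other things on the bench alone.

Things in the scene. Friction and masses are not known exactly. Their poses are not given: they have to be found in the camera images.
- tote: blue open tote (white floor) with the brass spacers in it, 150 (x) x 110 (y) x 40 mm high, walls and floor 4 mm, 0.22 to 0.37 kg empty; origin: centre of the underside, z up. Its +x +y corner is painted yellow. A black carrying bar runs along x over its middle on posts (10 x 24 mm) outside the short walls
- tote_grip (a point): middle of the tote's black bar (170 mm long in x, 14 mm wide in y, 14 mm high), on its centreline, 100 mm straight above the tote's origin; the bar's top is at 107 mm; the centre of mass is below this point; axes as the tote's
- tote_corner (a point): inside of the tote's yellow corner, on the inner floor: 71, 51, 4 mm from the tote's origin along its x, y, z; axes as the tote's
- spacer1: one of three loose hexagonal brass spacers standing flat on the tote's floor, 16 mm across and 10 mm high, 16 g; origin at the centre of its underside. They slide on the tote's smooth floor and walls with a friction coefficient of 0.16 to 0.24
- spacer2: one of three loose hexagonal brass spacers standing flat on the tote's floor, 16 mm across and 10 mm high, 16 g; origin at the centre of its underside. They slide on the tote's smooth floor and walls with a friction coefficient of 0.16 to 0.24
- spacer3: one of three loose hexagonal brass spacers standing flat on the tote's floor, 16 mm across and 10 mm high, 16 g; origin at the centre of its underside. They slide on the tote's smooth floor and walls with a friction coefficient of 0.16 to 0.24
- dish: round open steel dish with upright walls, 90 mm outer diameter, 26 mm high, wall and floor 4 mm, about 0.2 kg; origin at the centre of its underside. It slides on the bench (friction coefficient about 0.6)
- spot: flat yellow disc marked on the bench, 120 mm in diameter, flush with the surface (nothing catches on it); origin at its centre
- table: the grey bench; its top is the work surface, height 0
- bottle_a: pink dispenser bottle with a steel cap, 62 mm in diameter, 118 mm high, origin under its centre; not part of the job
- bottle_b: pink dispenser bottle with a steel cap, 62 mm in diameter, 118 mm high, origin under its centre; not part of the job
- spool: reel of solder with green flanges, 54 mm in diameter, 50 mm high, origin under its centre; not part of the job
- pen: black marker pen with a red cap lying along its x, 133 mm long, 13 mm thick; not part of the job
- ruler: steel ruler 200 (x) x 28 x 3 mm lying flat; not part of the job
- board: green circuit board 120 (x) x 90 x 4 mm with two round cut-outs, lying flat; not part of the job
Mind the look-alikes: they are no part of the job. What is shaped like the tote but orange or pink is not meant.

How it is judged:
On the way, in this order (a step that is already met when the one before it is completed fails the run):
1. the dish sits at rest centred on the yellow spot (centres within 20 mm) (horizontal distance between dish and spot below 0.02 m and linear speed of dish below 0.01 m/s), for 0.2 s.
2. the tote is held up clear of the bench (origin over 45 mm high) (height (world z) of tote above 0.045 m and contact force between the fingers and tote above 1 N), for 0.2 s.
At the end, for the whole second after the job is handed in: Gripper holds the tote off bench and dish, tilted 15-57 deg, both sides falling 6+ deg to the yellow corner, which is over 35 mm up and within 50 mm sideways of the dish centre; spacers at rest within 50 mm of that inner corner; dish flat, within 20 mm of the spot centre (horizontal distance between dish and spot below 0.02 m and angle between dish's own z axis and vertical below 0.1 rad and height (world z) of tote_corner above 0.035 m and contact force between the fingers and tote above 1 N and contact force between tote and dish below 0.2 N and contact force between tote and table below 0.2 N and angle between tote's own z axis and vertical between 0.26 and 1 rad and angle between tote's own x axis and vertical above 1.671 rad and angle between tote's own y axis and vertical above 1.671 rad and horizontal distance between tote_corner and dish below 0.05 m and distance between each of spacer1, spacer2, spacer3 and tote_corner below 0.05 m and linear speed of each of spacer1, spacer2, spacer3, tote below 0.03 m/s); the arm keeps its last pose, push and grip.
It fails at once if the dish is lifted (over 15 mm) off the bench (height (world z) of dish above 0.015 m).
It fails at once if another thing on the bench is moved by more than 25 mm (distance of any of bottle_a, bottle_b, spool, pen, ruler, board from where it was at the start of the episode above 0.025 m).
It also fails if it takes over 58 s, if anything falls off the work surface, if the arm or the gripper's body presses on something with over 40 N, if the wrist force passes 120 N, or if a joint passes its speed limit or range.

## Working session

There is one attempt and no reset: what is moved stays moved. The work goes in short steps, Python scripts to look and compute and a shell command to move; the robot and the scene stay as the last step left them, time stands still between calls to the robot, and variables do not carry over. Pictures are saved under pics/ and viewed, at most 10 in all, crops included, and the job is handed in when it is done.

```bash
mkdir -p pics; ls; cat > h.py <<'E'
import numpy as np,cv2
from station import arm
def pts(name,depth):
    c=arm.get_calibration(name);K=np.array(c["mtx"]);R=np.array(c["R"]);t=np.array(c["t"])
    v,u=np.mgrid[0:384,0:512]
    P=np.stack([(u-K[0,2])/K[0,0]*depth,(v-K[1,2])/K[1,1]*depth,depth],-1)
    return (P-t)@R
E
python3 - <<'E'
from h import *
ims=[]
for n in("scene","top"):
    im,d=arm.grab_frame(n);np.savez(f"{n}0.npz",im=im,d=d);ims.append(im)
    for th in("tote","dish","spot"):
        for r in arm.trace(th,n)[:4]:
            m=r["mask"];p=pts(n,d)[m&(d>0)]
            print(n,th,round(r["score"],2),r["extent"],np.median(p,0).round(3),p.min(0).round(3),p.max(0).round(3))
for n,im in zip(("scene","top"),ims): cv2.imwrite(f"pics/{n}0.png",cv2.resize(im[:,:,::-1],(768,576)))
print(arm.get_state(),arm.hold_point_z)
E
```

```text
pics
scene tote 0.95 [374.6, 183.7, 49.5, 79.5] [0.263 0.275 0.021] [ 0.071  0.167 -0.002] [0.352 0.362 0.11 ]
scene tote 0.86 [279.9, 214.1, 54.3, 87.4] [0.53  0.218 0.014] [ 0.379  0.09  -0.003] [0.621 0.306 0.11 ]
scene tote 0.72 [151.7, 212.9, 24.7, 27.5] [ 0.763 -0.077  0.048] [ 0.734 -0.119 -0.001] [ 0.786 -0.062  0.054]
scene tote 0.71 [222.0, 113.7, 52.6, 44.4] [ 0.362 -0.28   0.024] [ 0.234 -0.48  -0.003] [ 0.454 -0.181  0.111]
scene dish 0.95 [190.9, 155.9, 32.9, 27.5] [ 0.552 -0.24   0.009] [ 0.51  -0.279 -0.001] [ 0.598 -0.189  0.028]
scene spot 0.97 [244.8, 198.1, 40.7, 32.8] [0.502 0.011 0.001] [ 0.443 -0.047 -0.004] [0.559 0.069 0.006]
scene spot 0.46 [141.2, 130.7, 54.1, 19.2] [ 0.572 -0.448  0.003] [ 0.477 -0.466 -0.001] [ 0.672 -0.427  0.007]
top tote 0.89 [106.1, 202.4, 59.8, 35.1] [0.4   0.452 0.008] [ 0.337  0.361 -0.006] [0.462 0.544 0.114]
top tote 0.79 [180.5, 160.7, 48.9, 51.2] [0.53  0.217 0.007] [ 0.437  0.125 -0.005] [0.618 0.301 0.117]
top tote 0.75 [313.7, 210.4, 51.9, 48.5] [ 0.365 -0.278  0.008] [ 0.275 -0.363 -0.009] [ 0.453 -0.185  0.114]
top tote 0.
[... 278 characters left out ...]
 -0.01 ] [0.557 0.069 0.012]
{'t': 0.4, 'q': array([-1.04290291e+00,  3.58747819e-01,  1.17881222e-02, -4.14577978e-05,
       -1.22408240e+00, -2.88093175e-01]), 'qd': array([-0.00043696, -0.00043192,  0.00037456, -0.00045346, -0.00044586,
       -0.00163293]), 'joint_efforts': array([-8.01367623e-04, -5.81673861e+01,  2.92919558e+01,  6.99355155e+00,
        1.07761344e-02, -6.62923958e-05]), 'eef_pos': array([ 0.16027713, -0.65561699,  0.22640933]), 'ee_rot': array([ 3.14134593e+00, -3.24496601e-05, -2.90180650e+00]), 'force': array([ 0.41952209, -0.17509576, -0.76772218]), 'moment': array([ 0.0297537 , -0.02536719,  0.07839448]), 'gripper_force': 0.0, 'width': 0.08789761602676287} 0.0188
```

View pics/top0.png

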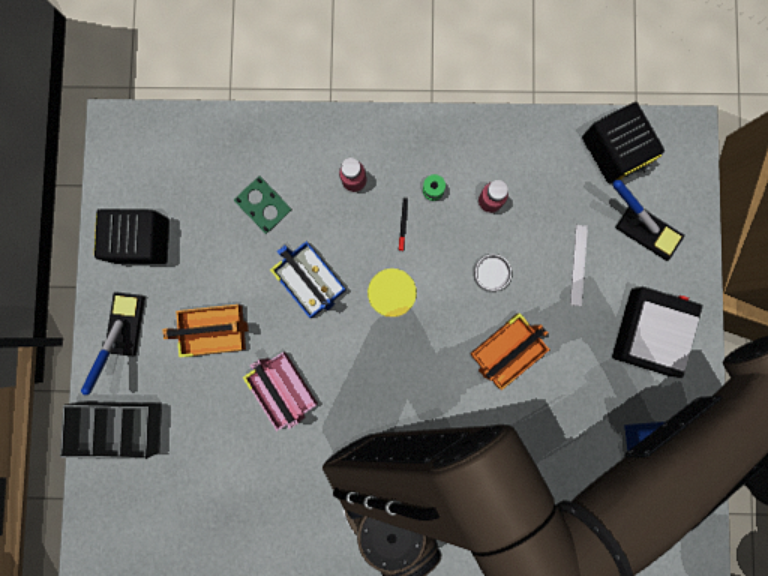

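View pics/scene0.png

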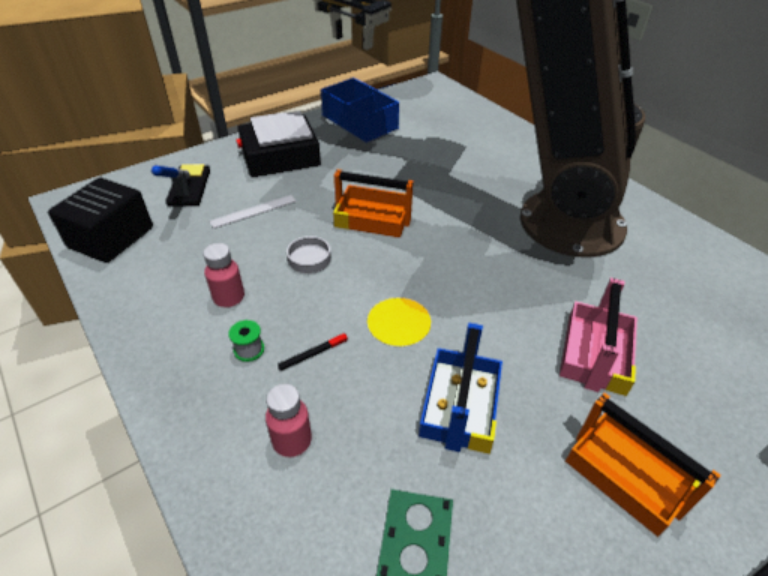

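Tote candidates in the enlarged top view: blue with white floor and brass spacers (310,278), orange (210,330) and (510,350), pink (282,390). Only the blue one fits, and its yellow corner is at (280,270). The dish is at (492,272) and the spot at (392,292). First I go above the dish.

```bash
python3 -m crank '[[[-2,1.3,0,-1.5],[-4,2.6,0,-3],[-6,3.9,0,-4.5],[-8,5.2,0,-6],[-10,6.5,0,-7.5],[-12,7.8,0,-9],[-14,9.1,0,-10.5],[-16,10.4,0,-12],[-18,11.7,0,-13.5],[-19.2,12.5,1,-15.2],[-19.2,12.5,3,-15.2],[-19.2,12.5,3,-15.2]]]' 0.77
python3 - <<'E'
from h import *
im=np.load("top0.npz");d=im["d"];im=im["im"]
cv2.imwrite("pics/crop.png",cv2.resize(im[145:225,165:285,::-1],(780,520),interpolation=cv2.INTER_CUBIC))
s=np.load("scene0.npz")
for n,f in(("top",np.load("top0.npz")),("scene",s)):
    P=pts(n,f["d"]);hsv=cv2.cvtColor(f["im"],cv2.COLOR_RGB2HSV)
    b=P[(P[...,2]>.095)&(P[...,2]<.125)&(np.hypot(P[...,0]-.53,P[...,1]-.217)<.11)]
    c,(w,h),a=cv2.minAreaRect(b[:,:2].astype(np.float32)); print(n,"bar",len(b),c,w,h,a,b.mean(0))
    m=(abs(hsv[...,0].astype(int)-28)<6)&(hsv[...,1]>150)&(np.hypot(P[...,0]-.53,P[...,1]-.217)<.12)&(P[...,2]>.03)
    print("yellow",m.sum(),P[m].mean(0))
    m=(abs(hsv[...,0].astype(int)-22)<10)&(hsv[...,1]>80)&(np.hypot(P[...,0]-.53,P[...,1]-.217)<.08)
    print("warm",m.sum())
E
```

```text
t: 1.9
eef_pos: [0.5499, -0.2371, 0.1481]
ee_rot: [3.134, 0.001, -1.575]
force: [-0.2, 0.1, 0.8]
width: 0.02
gripper_force: 0.0
top bar 227 (0.5275468230247498, 0.21344733238220215) 0.17043934762477875 0.022274337708950043 40.16849899291992 [0.52713803 0.21229876 0.10764632]
yellow 21 [0.54742298 0.29055978 0.041236  ]
warm 65
scene bar 469 (0.5277174115180969, 0.21357202529907227) 0.17212045192718506 0.02372591570019722 40.0898323059082 [0.53546423 0.22026521 0.10632653]
yellow 93 [0.55288525 0.29263013 0.03884999]
warm 206
```

View pics/crop.png

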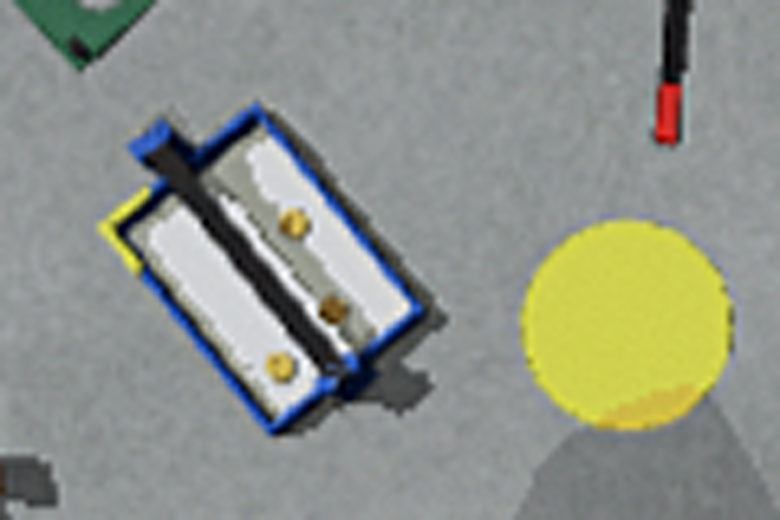

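The crop confirms it: the blue tote has brass spacers at (293,222), (333,308) and (282,367), and its yellow corner is at (118,225). Next I lower into the dish.

```bash
python3 -m crank '[[[0,-0.1,2,0],[0,-0.1,4,0],[0,-0.1,5.0,0],[0,-0.1,5.5,0],[0,-0.1,5.5,0]]]'
python3 -m crank '[[[0,0,0,0],[0,0,0,0],[-0.5,0.1,0,0],[-1.5,0.3,0,0],[-2.5,0.5,0,0],[-3.5,0.7,0,0],[-4.5,0.9,0,0],[-5.5,1.1,0,0]]]' 0.61
python3 - <<'E'
from h import *
im,d=arm.grab_frame("scene")
cv2.imwrite("pics/push.png",im[100:330,100:400,::-1].repeat(2,0).repeat(2,1))
for n in("scene","top"):
  if n=="top":im,d=arm.grab_frame(n)
  for r in arm.trace("dish",n)[:2]:
    p=pts(n,d)[r["mask"]&(d>0)];p=p[(p[:,2]<.04)];print(n,r["score"],r["extent"],p.min(0),p.max(0))
E
```

```text
t: 2.52
eef_pos: [0.5554, -0.2386, 0.015]
ee_rot: [-3.141, -0.0, -1.576]
force: [-0.5, 0.1, -0.3]
width: 0.0202
gripper_force: 0.0
t: 3.52
eef_pos: [0.5278, -0.0992, 0.0146]
ee_rot: [-3.141, -0.0, -1.575]
force: [0.4, -1.6, 0.7]
width: 0.0343
gripper_force: 1.1
scene 0.66 [214.6, 179.3, 35.4, 22.6] [ 0.49602171 -0.14417525 -0.00376444] [ 0.57417311 -0.06632109  0.03920819]
```

View pics/push.png

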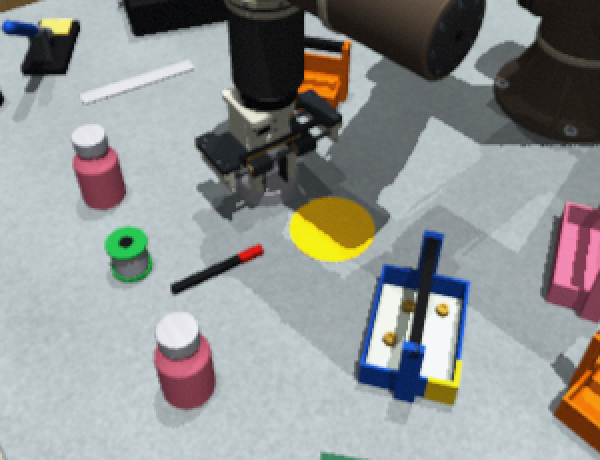

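The picture shows the fingers caging the dish at about (270,185) with the spot ahead at (335,230). Carrying on to the spot, then lifting off.

```bash
python3 -m crank '[[[-1,0.2,0,0],[-2,0.45,0,0],[-3,0.7,0,0],[-4,0.9,0,0],[-4.5,1.03,0,0],[-4.65,1.03,0,0],[-4.65,1.03,0,0]]]' 
python3 -m crank '[[[0.15,0,0,0],[0.15,0,0,0],[0.15,0,-1,0],[0.15,0,-3,0],[0.15,0,-5,0],[0.15,0,-6.5,0],[0.15,0,-6.5,0]]]' 0.77
python3 - <<'E'
from h import *
for n in("scene","top"):
  im,d=arm.grab_frame(n)
  for r in arm.trace("dish",n)[:2]:
    p=pts(n,d)[r["mask"]&(d>0)];p=p[(p[:,2]<.035)];print(n,r["score"],r["extent"],p.min(0),p.max(0),(p.min(0)+p.max(0))/2)
print(arm.get_state()["q"])
E
```

```text
t: 4.6
eef_pos: [0.5029, 0.0156, 0.014]
ee_rot: [3.142, 0.0, -1.575]
force: [0.5, -1.2, -0.5]
width: 0.0344
gripper_force: 0.0
t: 5.48
eef_pos: [0.5046, 0.0124, 0.1799]
ee_rot: [-3.135, 0.002, -1.575]
force: [-0.8, -0.2, -0.2]
width: 0.0201
gripper_force: 0.0
scene 0.61 [243.5, 194.6, 38.4, 26.9] [ 4.43115501e-01 -4.16932914e-02 -3.01082348e-04] [0.54843177 0.04780948 0.02859533] [0.49577364 0.0030581  0.01414712]
top 0.61 [255.5, 196.8, 20.0, 8.8] [ 0.45913673 -0.04150877 -0.00087126] [0.50431394 0.02026016 0.03064927] [ 0.48172534 -0.0106243   0.01488901]
[ 4.15112524e-01  1.16398436e-01 -4.34673563e-01 -4.24075230e-04
 -1.02155192e+00 -4.19908231e-01]
```

```bash
python3 -m crank '[[[0,0,-2.5,0],[0,0,-5,0],[0,0,-7.5,0],[0,0,-10,0],[0,0,-12.5,0],[0,0,-15,0],[0,0,-17.5,0],[0,0,-20,0],[0,0,-22.5,0],[0,0,-25,0],[0,0,-27.5,0],[0,0,-29,0]]]' 
python3 -c "
from station import arm
print(arm.get_state()['q'])"
```

```text
t: 7.18
eef_pos: [0.4645, 0.011, 0.7916]
ee_rot: [-3.107, -0.008, -1.576]
force: [-0.6, -1.0, 1.9]
width: 0.0203
gripper_force: 0.0
[ 0.46932567  0.26733676  1.25164049  0.03963971 -2.52810489 -0.44166156]
```

```bash
for i in 1 2; do python3 -m crank '[[[0,0,-2.5,0],[0,0,-5,0],[0,0,-7.5,0],[0,0,-10,0]]]' | head -3
python3 -c "
from station import arm
print(arm.get_state()['q'])"; done
```

```text
t: 7.68
eef_pos: [0.4065, 0.0106, 0.8232]
ee_rot: [-3.078, -0.017, -1.576]
[ 0.56718577  0.19742522  1.25152064  0.09148061 -2.57868286 -0.49301207]
t: 8.18
eef_pos: [0.3515, 0.0121, 0.8493]
ee_rot: [-3.049, -0.028, -1.576]
[ 0.71006475  0.13411142  1.25064659  0.16764244 -2.62995782 -0.56578659]
```

Pushing past the reach leans the tool a little, and the lean stays. So the plan is:
1. Gain about 22° of lean pointing along the bar.
2. Grip the bar like that.
3. Turn about the tilted tool axis to tip the tote.

Leaning comes more cheaply from pushing outwards.

```bash
cat >> h.py <<'E'
from scipy.spatial.transform import Rotation as Ro
def go(target):
    s=arm.get_state();R=Ro.from_euler("xyz",s["ee_rot"]).as_matrix()
    z=R[:,2]
    print("units",(R.T@(np.array(target)-s["eef_pos"])/.025).round(2),"pos",s["eef_pos"].round(4),"lean",round(np.degrees(np.arccos(-z[2])),1),"az",round(np.degrees(np.arctan2(z[1],z[0])),1),"tooly_az",round(np.degrees(np.arctan2(R[1,1],R[0,1])),1),"ty_z",R[2,1].round(3),"q",s["q"].round(2),"t",s["t"])
E
python3 -c "
from h import *
go([.47,.65,.40])"
```

```text
units [-26.04  -2.98  17.6 ] pos [0.3515 0.0121 0.8493] lean 5.5 az -17.3 tooly_az 179.8 ty_z -0.092 q [ 0.71  0.13  1.25  0.17 -2.63 -0.57] t 8.175
```

```bash
python3 -m crank '[[[-2.1,-0.2,1.4,1],[-4.2,-0.5,2.8,2],[-6.3,-0.7,4.2,3],[-8.4,-1,5.6,4],[-10.5,-1.2,7,5],[-12.6,-1.4,8.5,6],[-14.7,-1.7,9.9,7],[-16.8,-1.9,11.3,8],[-18.9,-2.2,12.7,9],[-21,-2.4,14.2,10],[-23.1,-2.6,15.6,10],[-25,-2.9,17,10]]]' | head -3
python3 -c "
from h import *
go([.47,.65,.40]);go([.72,1,.40])"
```

```text
t: 9.68
eef_pos: [0.4647, 0.6166, 0.4206]
ee_rot: [-3.06, 0.052, -2.446]
units [-0.98  0.96  0.8 ] pos [0.4647 0.6166 0.4206] lean 5.5 az -17.8 tooly_az 129.6 ty_z -0.081 q [ 1.22  0.48  0.58  0.1  -1.67 -2.09] t 9.675
units [-17.6    5.35   1.31] pos [0.4647 0.6166 0.4206] lean 5.5 az -17.8 tooly_az 129.6 ty_z -0.081 q [ 1.22  0.48  0.58  0.1  -1.67 -2.09] t 9.675
```

```bash
python3 -m crank '[[[-2.2,0.7,0.2,0],[-4.4,1.4,0.3,0],[-6.6,2.1,0.5,0],[-8.8,2.8,0.7,0],[-11,3.4,0.8,0],[-13.2,4.1,1,0],[-15.4,4.7,1.2,0],[-17.6,5.4,1.3,0]]]' | head -3
python3 -c "
from h import *
go([.72,1,.40])"
```

```text
t: 10.68
eef_pos: [0.5805, 0.7921, 0.3269]
ee_rot: [-3.069, 0.112, -2.442]
units [-9.89  2.62 -2.02] pos [0.5805 0.7921 0.3269] lean 7.7 az 7.0 tooly_az 129.6 ty_z -0.072 q [ 1.18  0.96  1.25  0.12 -1.8  -2.02] t 10.675
```

```bash
for i in 1 2; do python3 -m crank '[[[-2.4,0.6,-0.4,0],[-4.8,1.2,-0.8,0],[-7.2,1.8,-1.2,0],[-9.6,2.4,-1.6,0]]]' | head -2
python3 -c "
from h import *
go([.72,1,.40])"; done
```

```text
t: 11.18
eef_pos: [0.6027, 0.8207, 0.3036]
units [-8.76  2.26 -2.55] pos [0.6027 0.8207 0.3036] lean 10.5 az 19.1 tooly_az 129.7 ty_z -0.065 q [ 1.18  0.99  1.25  0.14 -1.71 -2.02] t 11.175
t: 11.68
eef_pos: [0.6209, 0.8459, 0.2925]
units [-7.82  1.95 -2.68] pos [0.6209 0.8459 0.2925] lean 13.7 az 26.4 tooly_az 129.8 ty_z -0.057 q [ 1.18  1.01  1.25  0.16 -1.63 -2.02] t 11.675
```

```bash
for i in 1 2 3; do python3 -m crank '[[[-2.4,0.7,-0.6,0],[-4.8,1.4,-1.2,0],[-7.2,2.1,-1.8,0],[-9.6,2.8,-2.4,0]]]' | head -2
python3 -c "
from h import *
go([.5276,.2135,.25])"; done
```

```text
t: 12.18
eef_pos: [0.6273, 0.8684, 0.3019]
units [ 19.87 -17.4   -3.02] pos [0.6273 0.8684 0.3019] lean 17.2 az 31.1 tooly_az 130.0 ty_z -0.047 q [ 1.19  1.01  1.25  0.18 -1.57 -2.03] t 12.175
t: 12.68
eef_pos: [0.6313, 0.8881, 0.3195]
units [ 20.48 -17.84  -3.98] pos [0.6313 0.8881 0.3195] lean 20.7 az 34.3 tooly_az 130.1 ty_z -0.038 q [ 1.2   1.    1.25  0.2  -1.52 -2.04] t 12.675
t: 13.18
eef_pos: [0.6328, 0.905, 0.3449]
units [ 21.04 -18.23  -4.71] pos [0.6328 0.905  0.3449] lean 24.2 az 36.7 tooly_az 130.4 ty_z -0.029 q [ 1.21  0.99  1.25  0.22 -1.47 -2.05] t 13.175
```

```bash
python3 -c "
from h import *
P=pts('top',np.load('top0.npz')['d']);m=(P[...,0]>.5)&(P[...,0]<.8)&(P[...,1]>.5)&(P[...,1]<.8);print('boxh',np.percentile(P[m][:,2],[50,95,99.5]))
go([.501,.194,.33]);go([.501,.194,.174]);go([.5338,.2181,.083])"
```

```text
boxh [0.00243578 0.1028283  0.10680949]
units [ 20.93 -18.23  -8.17] pos [0.6328 0.905  0.3449] lean 24.2 az 36.7 tooly_az 130.4 ty_z -0.029 q [ 1.21  0.99  1.25  0.22 -1.47 -2.05] t 13.175
units [ 23.48 -18.05  -2.48] pos [0.6328 0.905  0.3449] lean 24.2 az 36.7 tooly_az 130.4 ty_z -0.029 q [ 1.21  0.99  1.25  0.22 -1.47 -2.05] t 13.175
units [ 23.49 -18.06   1.51] pos [0.6328 0.905  0.3449] lean 24.2 az 36.7 tooly_az 130.4 ty_z -0.029 q [ 1.21  0.99  1.25  0.22 -1.47 -2.05] t 13.175
```

Moving to a standby point above the bar and opening the gripper.

```bash
python3 -m crank '[[[1.7,-1.5,-0.7,0],[3.4,-3,-1.4,0],[5.1,-4.5,-2.1,0],[6.8,-6,-2.8,0],[8.5,-7.5,-3.4,0],[10.2,-9,-4.1,0],[12,-10.5,-4.8,0],[13.8,-12,-5.4,0],[15.6,-13.5,-6.1,0],[17.4,-15,-6.8,0],[19.2,-16.6,-7.5,0],[20.9,-18.2,-8.2,0]]]' 0 | head -2
python3 - <<'E'
from h import *
go([.501,.194,.174])
im,d=arm.grab_frame("scene")
P=pts("scene",d)
b=P[(P[...,2]>.095)&(P[...,2]<.118)&(np.hypot(P[...,0]-.5276,P[...,1]-.2135)<.1)]
print(len(b),cv2.minAreaRect(b[:,:2].astype(np.float32)) if len(b)>5 else 0)
E
```

```text
t: 14.68
eef_pos: [0.5023, 0.2089, 0.331]
units [ 2.97 -0.24  5.56] pos [0.5023 0.2089 0.331 ] lean 24.3 az 36.8 tooly_az 130.4 ty_z -0.028 q [ 0.8  -0.17 -0.46  0.09 -0.86 -1.7 ] t 14.675
466 ((0.5277441740036011, 0.21362847089767456), (0.17268171906471252, 0.023694001138210297), 40.117183685302734)
```

```bash
python3 -m crank '[[[1,0,1.9,0],[2,0,3.7,0],[2.97,0,5.5,0],[2.97,0,5.5,0],[2.97,0,5.5,0]]]' 0 | head -2
python3 - <<'E'
from h import *
go([.5338,.2181,.083])
im,d=arm.grab_frame("scene")
cv2.imwrite("pics/pre.png",im[130:330,200:400,::-1].repeat(3,0).repeat(3,1))
E
```

```text
t: 15.35
eef_pos: [0.499, 0.2013, 0.1772]
units [ 0.2  -0.28  4.06] pos [0.499  0.2013 0.1772] lean 24.4 az 36.7 tooly_az 130.4 ty_z -0.029 q [ 0.79 -0.05 -0.75  0.14 -0.45 -1.76] t 15.35
```

View pics/pre.png

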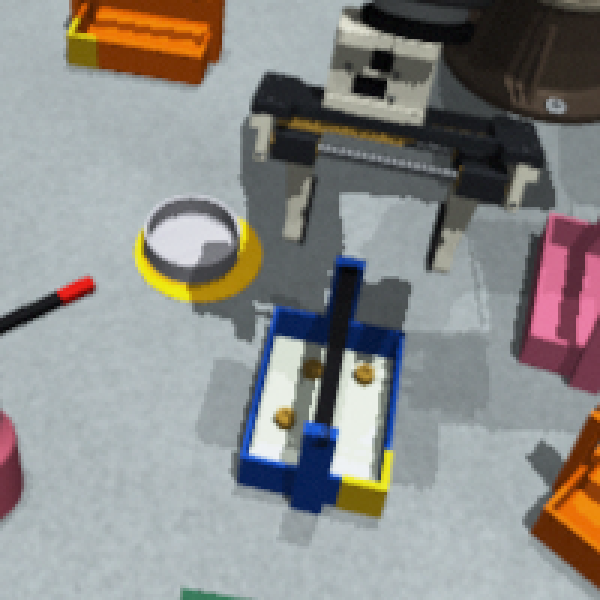

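The fingers straddle the bar at about (345,270), and the dish sits on the spot at (195,240). Descend and grip.

```bash
python3 -c "
from h import *
im,d=arm.grab_frame('scene')
for th in('dish','spot'):
  r=arm.trace(th,'scene')[0];p=pts('scene',d)[r['mask']&(d>0)];q=p[p[:,2]>.018] if th=='dish' else p
  print(th,r['score'],(q.min(0)+q.max(0))/2,q.max(0)-q.min(0))"
python3 -m crank '[[[0.2,-0.28,1.5,0],[0.2,-0.28,3,0],[0.2,-0.28,4.06,0],[0.2,-0.28,4.06,0],[0.2,-0.28,4.06,0]]]' 0
python3 -c "
from h import *
go([.5338,.2181,.083])"
```

```text
dish 0.88 [0.50373593 0.00220952 0.02341328] [0.08982486 0.08989798 0.01043271]
spot 0.64 [0.50175296 0.01496386 0.01156391] [0.11652206 0.10970208 0.02910037]
t: 16.18
eef_pos: [0.5328, 0.217, 0.0818]
ee_rot: [-3.11, 0.424, -2.424]
force: [-0.2, 0.3, -0.2]
width: 0.0876
gripper_force: 0.0
units [-0.07  0.01 -0.02] pos [0.5328 0.217  0.0818] lean 24.4 az 36.7 tooly_az 130.4 ty_z -0.029 q [ 0.73  0.16 -0.88  0.33 -0.12 -1.92] t 16.175
```

```bash
python3 -m crank '[[[0,0,0,0],[0,0,0,0],[0,0,0,0],[0,0,0,0],[0,0,0,0],[0,0,0,0]]]' 1 60
python3 -c "
from h import *
go([.5338,.2181,.25])"
```

```text
t: 16.92
eef_pos: [0.5323, 0.2169, 0.0804]
ee_rot: [-3.11, 0.423, -2.424]
force: [-0.5, 0.3, 0.3]
width: 0.033
gripper_force: 0.0
units [-2.85 -0.2  -6.15] pos [0.5323 0.2169 0.0804] lean 24.3 az 36.7 tooly_az 130.4 ty_z -0.029 q [ 0.73  0.16 -0.88  0.33 -0.12 -1.92] t 16.925
```

```bash
python3 -m crank '[[[0,0,0,0],[0,0,0,0],[0,0,0,0],[0,0,0,0]]]' 1 60 | tail -3
python3 -m crank '[[[-0.2,0,-0.5,0],[-0.5,0,-1,0],[-1,0,-2.1,0],[-1.4,0,-3,0],[-1.9,0,-4.1,0],[-2.4,0,-5.1,0],[-2.9,0,-6.2,0],[-2.9,0,-6.2,0]]]'
python3 - <<'E'
from h import *
go([.5,0,.35])
im,d=arm.grab_frame("scene")
cv2.imwrite("pics/lift.png",im[80:330,180:400,::-1].repeat(2,0).repeat(2,1))
E
```

```text
force: [1.1, -0.1, -2.9]
width: 0.0137
gripper_force: 60.0
t: 18.42
eef_pos: [0.5317, 0.2229, 0.2537]
ee_rot: [-3.11, 0.427, -2.424]
force: [-0.0, 0.1, -4.2]
width: 0.0137
gripper_force: 60.0
units [ 4.62 -6.08 -6.14] pos [0.5317 0.2229 0.2537] lean 24.5 az 36.8 tooly_az 130.4 ty_z -0.028 q [ 0.77 -0.06 -0.55  0.09 -0.66 -1.69] t 18.425
```

View pics/lift.png

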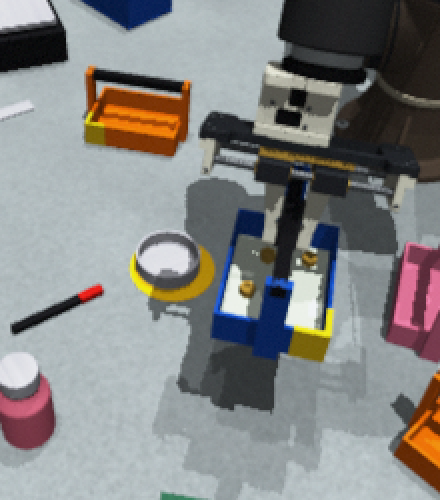

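```bash
python3 - <<'E'
from h import *
s=arm.get_state();R=Ro.from_euler("xyz",s["ee_rot"]).as_matrix();p=s["eef_pos"]
T0=Ro.from_euler("z",40.1,degrees=True).as_matrix()
A=R.T@T0; g=np.array([0,0,-arm.hold_point_z]); c=A@np.array([.071,.051,-.096])
for psi in(-90,-100,-110):
    Rn=R@Ro.from_euler("z",psi,degrees=True).as_matrix()
    Tn=Rn@A; off=Rn@(g+c)
    tgt=np.array([.504,.004,.10])-off
    print(psi,"x,y fall",np.degrees(np.arcsin(-Tn[2,:2])),"tilt",np.degrees(np.arccos(Tn[2,2])),"tcp",tgt,"units",R.T@(tgt-p)/.025)
E
```

```text
-90 x,y fall [23.47095994 22.9286432 ] tilt 33.85832325891097 tcp [ 0.5256669  -0.0077545   0.21073516] units [ 6.32086633 -6.82950361 -0.85178108]
-100 x,y fall [27.5796864  22.30878933] tilt 36.7771577475829 tcp [0.52196913 0.00183017 0.21199242] units [ 6.17223603 -6.44310848 -0.85178108]
-110 x,y fall [31.66793321 20.94204014] tilt 39.42854721030742 tcp [0.51675699 0.01075608 0.21252339] units [ 6.09296058 -6.03677418 -0.85178108]
```

```bash
python3 -m crank '[[[0.3,-0.3,-1,-0.8],[0.8,-0.8,-2.2,-2.5],[1.3,-1.4,-2.2,-4.3],[1.8,-2,-2.2,-6.1],[2.3,-2.6,-2.2,-7.9],[2.8,-3.3,-2.2,-9.7],[3.4,-4,-2.2,-11.5],[4,-4.7,-2.2,-13.3],[4.6,-5.4,-2.2,-15.1],[5.2,-6.1,-2.2,-16.9],[5.5,-6.4,-2.2,-18.7],[5.5,-6.4,-2.2,-20]]]'
python3 -m crank '[[[0,0,0,0],[0,0,0,0],[0,0,0,0],[0,0,0,0]]]' | head -3
python3 - <<'E'
from h import *
go([.522,.002,.212])
for n in("scene","top"):
  im,d=arm.grab_frame(n);np.savez(n+"1.npz",im=im,d=d)
  if n=="scene":cv2.imwrite("pics/tilt.png",cv2.resize(im[90:310,170:390,::-1],(600,600),interpolation=cv2.INTER_CUBIC))
E
```

```text
t: 19.98
eef_pos: [0.5206, 0.0032, 0.2467]
ee_rot: [-2.733, -0.098, -0.704]
force: [0.5, 0.1, -3.6]
width: 0.0134
gripper_force: 60.0
t: 20.48
eef_pos: [0.522, 0.0046, 0.2498]
ee_rot: [-2.729, -0.099, -0.707]
units [-0.08  0.68  1.35] pos [0.522  0.0046 0.2498] lean 24.3 az 36.8 tooly_az -128.0 ty_z -0.399 q [ 0.26 -0.1  -0.46 -0.21 -0.82  0.74] t 20.475
```

View pics/tilt.png

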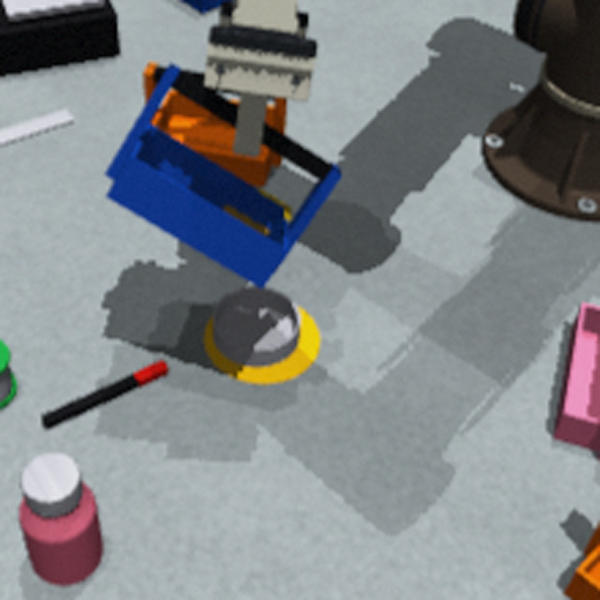

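The scene view shows the tote tilted, held by its bar at about (270,115), over the dish at (258,325). The yellow corner faces away, hidden at about (290,215), so I check from the top camera.

```bash
python3 - <<'E'
from h import *
f=np.load("top1.npz");im=f["im"];d=f["d"]
cv2.imwrite("pics/top1.png",cv2.resize(im[140:240,200:310,::-1],(660,600),interpolation=cv2.INTER_CUBIC))
for n in("top","scene"):
  f=np.load(n+"1.npz");im=f["im"];P=pts(n,f["d"]);h=cv2.cvtColor(im,cv2.COLOR_RGB2HSV)
  m=(abs(h[...,0].astype(int)-28)<7)&(h[...,1]>120)&(P[...,2]>.06)&(np.hypot(P[...,0]-.5,P[...,1])<.15)
  if m.any(): print(n,"yellow",m.sum(),P[m].min(0),P[m].max(0),P[m].mean(0))
  m=(abs(h[...,0].astype(int)-20)<4)&(h[...,1]>90)&(P[...,2]>.06)&(np.hypot(P[...,0]-.5,P[...,1])<.15)
  if m.any(): print(n,"brass",m.sum(),P[m].mean(0),P[m].min(0),P[m].max(0))
E
```

```text
top yellow 13 [ 0.39267895 -0.00749501  0.6168235 ] [0.42760868 0.10860515 1.50790892] [0.42212254 0.0140317  0.69441906]
top brass 57 [0.43262979 0.00560892 0.86225871] [ 0.39267895 -0.11721784  0.24224306] [0.55355081 0.11214279 1.50790892]
scene yellow 22 [ 0.48091554 -0.01838633  0.16169487] [0.52212902 0.04137595 0.1855741 ] [0.49382303 0.01105424 0.17464423]
scene brass 56 [ 0.50123635 -0.02786462  0.28918098] [ 0.40151351 -0.09114034  0.1512516 ] [0.53066723 0.02638261 0.52044601]
```

View pics/top1.png

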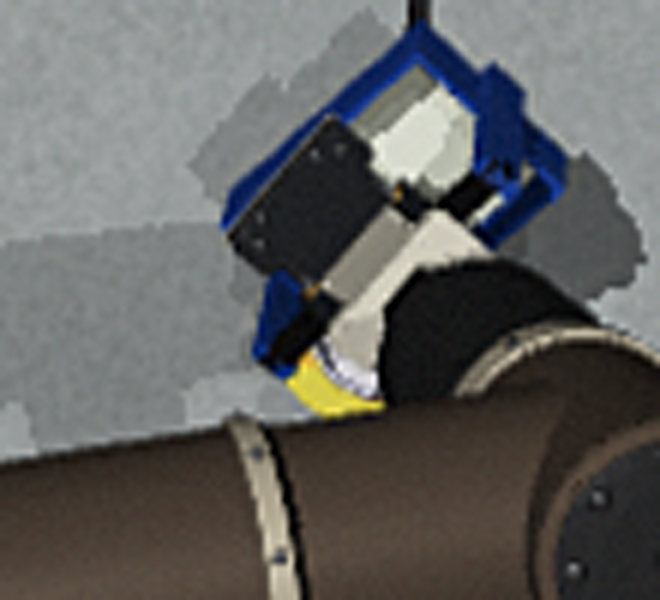

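```bash
python3 -m crank '[[[0,0.1,0.2,-1.5],[0,0.2,0.5,-3],[0,0.3,0.7,-3],[0,0.4,0.9,-1],[0,0.5,1,1],[0,0.5,1,3],[0,0.5,1,3],[0,0.5,1,1],[0,0.5,1,0],[0,0.5,1,0],[0,0.5,1,0],[0,0.5,1,0]]]'
python3 - <<'E'
from h import *
go([.522,.002,.212])
for n in("scene","top"):
  im,d=arm.grab_frame(n);np.savez(n+"2.npz",im=im,d=d);P=pts(n,d)
  for r in arm.trace("spacer1",n)[:5]: print(n,round(r["score"],2),r["extent"],np.median(P[r["mask"]],0).round(3))
  if n=="scene":
    s=arm.get_state();R=Ro.from_euler("xyz",s["ee_rot"]).as_matrix()
    im1=cv2.resize(im[110:200,200:300,::-1],(660,594),interpolation=cv2.INTER_CUBIC);cv2.imwrite("pics/fin.png",im1)
  else: print("yellow/top near",[ (P[v,u].round(3),im[v,u]) for v,u in((203,257),(205,255),(200,258))])
E
```

```text
t: 22.08
eef_pos: [0.5232, 0.0016, 0.2221]
ee_rot: [-2.729, -0.099, -0.707]
force: [1.2, 1.1, -3.7]
width: 0.0135
gripper_force: 60.0
units [-0.09  0.18  0.36] pos [0.5232 0.0016 0.2221] lean 24.3 az 36.7 tooly_az -128.0 ty_z -0.399 q [ 0.25 -0.07 -0.49 -0.23 -0.76  0.77] t 22.075
top 0.44 [321.2, 120.1, 22.0, 22.8] [ 0.725 -0.225  0.088]
yellow/top near [(array([0.469, 0.023, 0.025]), array([154, 153, 165], dtype=uint8)), (array([0.462, 0.031, 0.006]), array([216, 205,  71], dtype=uint8)), (array([0.481, 0.02 , 0.007]), array([166, 164, 171], dtype=uint8))]
```

View pics/fin.png

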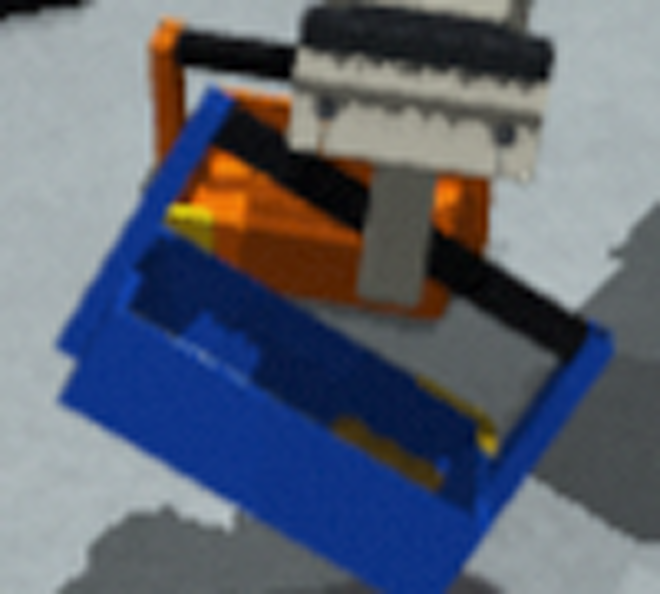

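```bash
python3 - <<'E'
from h import *
s=arm.get_state();R=Ro.from_euler("xyz",s["ee_rot"]).as_matrix()
# tote in tool, from the lift pose
R0=Ro.from_euler("xyz",[-3.11,.424,-2.424]).as_matrix();A=R0.T@Ro.from_euler("z",40.1,degrees=True).as_matrix()
T=R@A;o=s["eef_pos"]-R[:,2]*arm.hold_point_z-T[:,2]*.1
print("corner",o+T@[.071,.051,.004],"falls",np.degrees(np.arcsin(-T[2,:2])),"tilt",np.degrees(np.arccos(T[2,2])))
f=np.load("scene2.npz");im=f["im"];P=pts("scene",f["d"]);L=(P-o)@T
h=cv2.cvtColor(im,cv2.COLOR_RGB2HSV);box=np.zeros((384,512),bool);box[165:190,245:272]=1
m=box&(abs(h[...,0].astype(int)-20)<9)&(h[...,1]>120)
for v,u in np.argwhere(m): print((u,v),h[v,u],(L[v,u]*1000).round(),end="; ")
E
```

```text
corner [0.50524978 0.00357465 0.11006513] falls [27.6359683  22.23086316] tilt 36.76836461905754
(np.int64(265), np.int64(168)) [ 25 161  79] [49. 50. 44.]; (np.int64(266), np.int64(169)) [ 25 166  69] [52. 48. 43.]; (np.int64(267), np.int64(169)) [ 26 129  83] [54. 50. 44.]; (np.int64(268), np.int64(170)) [ 25 149  77] [58. 52. 43.]; (np.int64(269), np.int64(171)) [ 24 149  70] [62. 50. 43.]; (np.int64(270), np.int64(171)) [ 24 139  79] [64. 51. 44.]; (np.int64(271), np.int64(172)) [ 26 157  70] [68. 52. 43.]; (np.int64(251), np.int64(174)) [ 19 146  54] [26. 39. 14.]; (np.int64(252), np.int64(174)) [ 20 187  56] [28. 39. 16.]; (np.int64(253), np.int64(174)) [ 20 176  61] [31. 49. 14.]; (np.int64(254), np.int64(174)) [ 20 132  52] [33. 46. 16.]; (np.int64(252), np.int64(175)) [ 20 179  67] [29. 37. 14.]; (np.int64(253), np.int64(175)) [ 21 177  65] [31. 35. 16.]; (np.int64(254), np.int64(175)) [ 20 183  64] [33. 37. 17.]; (np.int64(253), np.int64(176)) [ 19 160  67] [32. 36. 13.]; (np.int64(254), np.int64(176)) [ 21 182  63] [35. 38. 14.]; (np.int64(255), np.int64(176)) [ 21 190  59
[... 876 characters left out ...]
int64(180)) [ 20 180  58] [56. 43. 13.]; (np.int64(262), np.int64(180)) [ 20 179  57] [58. 40. 15.]; (np.int64(263), np.int64(180)) [ 20 174  60] [61. 42. 16.]; (np.int64(264), np.int64(180)) [ 20 130  55] [64. 50. 15.]; (np.int64(262), np.int64(181)) [ 20 169  62] [59. 34. 15.]; (np.int64(263), np.int64(181)) [ 21 170  63] [61. 34. 17.]; (np.int64(264), np.int64(181)) [ 20 178  63] [63. 37. 17.]; (np.int64(265), np.int64(181)) [ 21 153  55] [67. 46. 15.]; (np.int64(263), np.int64(182)) [ 21 156  62] [63. 37. 13.]; (np.int64(264), np.int64(182)) [ 20 183  64] [64. 34. 16.]; (np.int64(265), np.int64(182)) [ 21 178  63] [67. 35. 17.]; (np.int64(265), np.int64(183)) [ 21 154  63] [68. 36. 14.];
```

The close-up shows the brass spacers in a row at (340–440, 430–490), against the wall up to the yellow corner at (490,440). They run 25 to 68 mm along the tote's x axis, which makes three touching spacers with the farthest about 39 mm from the corner. The corner is 110 mm up and centred over the dish, so I hand in.

```bash
python3 -c "
from station import arm
print(arm.job_done())"
```

```text
the job is handed in; nothing more can be done
None
```

I handed the job in at about 22 s of the 58 s allowed, but the hand-in call gave no verdict; by my measurements the dish sits about 9 mm off the spot's centre, and the tote is held by its bar, tilted 37° with its yellow corner 110 mm above the dish and all three spacers within about 40 mm of that corner.

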